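# Return two locker keys to the desk tray, blades out through the notches

## Robot

A 6-joint arm with a two-finger parallel gripper is mounted at the origin on the work surface. World frame = base frame: x ahead of the robot, y to its left, z up, the work surface at z = 0. Lengths are in mm, angles in rad, forces in N, time in s.
With the tool pointing down it reaches from about 400 to 925 mm from the base axis. Payload 12.5 kg.
Tool frame: the origin (TCP) lies midway between the tips of the shut fingers; the grasp point (between the pads) lies 19 mm behind it (env.tcp_to_grasp is the distance from the TCP to the grasp point, in mm); z points along the fingers, y is the line along which they close (so a half turn about z gives the same grasp; the last joint's range is limited). The gripper opens to 95 mm and grips with 3 to 60 N. Pads are 20 mm wide; open, the fingers measure 119 mm over their backs; the gripper's body (75 mm by 180 mm) begins 59 mm behind the grasp point.
Start: joints at [1.163, 0.491, 1.559, -0, 1.092, -0.106], TCP at [185.758, 596.775, 214.661] pointing down, gripper open.
Joint ranges: [-3.1, 3.1], [-0.84, 2.19], [0.05, 2.79], [-1.13, 4.28], [0.06, 2.93], [-2.69, 2.69]. Speed limits (rad/s): [2.22, 2.22, 2.79, 3.14, 3.14, 3.14].

## Interface

Orientations are given as [roll, pitch, yaw] about the fixed x, y, z axes, in that order (R = Rz(yaw) Ry(pitch) Rx(roll)).
In Python, from cell import env gives the robot as it stands. The module is installed in compiled form; this text tells all that it offers.
- The arm moves only by the tool step_arm, never from a script. Its argument "plan" is a list that holds one entry, the list of rows, each a list of 5 numbers: the shift along the tool's x, y, z in mm, then the turn about the tool's z in degrees, then the opening, from -1 (shut) to 1 (fully open). A call has 1 to 8 rows; each row is the pose to reach, as a shift and turn from the pose commanded when the call began, along the tool's axes at that moment; what a row does not reach only later rows make up. A row lasts 1/12 s, in which the tool goes at most 41.7 mm and 7.16 degrees, less where a joint would pass 70% of its speed; a pose out of reach is approached as far as the arm can. A call with a gripper value outside its range is refused whole. The fingers move at their own pace and stop on an object; the grip force is fixed at half the most. Time passes only in rows, so rows that repeat a pose let the fingers close. It gives the time, the measured TCP pose, the force, the opening and the grip force at its end, in the units of the state.
- env.state(): the state, without advancing time (a new reading comes with each control period).
- env.read_camera(name): name is "side" or "top"; returns the picture (400x640x3 uint8, blue, green, red); there is no depth.
- env.get_calibration(name): a dict with "K" (3x3 intrinsics, pixels), "D" ([k1, k2, p1, p2, k3] as OpenCV has them; the pictures are not rectified), "extrinsics" (4x4, takes a point from world to camera coordinates). Camera axes: x right, y up, looking along -z (the intrinsics and any distortion apply to the point x, -y, -z); pixel columns grow to the right and rows downward; lengths in mm; the calibration is good to about 2 mm. A picture is of the moment at which its call begins. get_calibration takes no time and is no camera call.
- env.job_done(): hands the job in; it is judged then, once.
The state is a dict: "t": time; "joints": joint angles; "qvel": joint speeds; "tau": joint torques, N m; "eef_pos": TCP position; "tcp_rot": TCP orientation; "ft_force": force on the tool from outside, world axes, zero at the start; "moment": the same for the moment, N m; "opening": opening from 0.0 (shut) to 1.0 (fully open); "grip_force": force on a finger pad.
Only numpy, scipy, OpenCV 4.12 (cv2) and the standard library are available. Lean on these libraries where they do the work, as an engineer would, in place of code of your own. Each camera call takes 0.05 s, during which the arm holds its last target. There are 200 camera calls.

## Task

Put the two blue locker keys back in the grey return tray, one in each pocket. Each must lie flat on its pocket's floor, inside the black rim, white patch up, with its steel blade pointing out through the notch. The orange key can stay where it is.

Things in the scene. Friction and masses are not known exactly. Their poses are not given: they have to be found in the camera images.
- key_1_center (a point): First blue key. 40 to 85 g, lying flat, white patch up: chunky BLUE fob 70 x 34 x 26 mm (its x, y, z) with a steel blade. Point: fob centre, 13 mm above the underside; z up, x along the key to the blade. Blade 10 mm wide, 5 thick, underside 3 mm above the fob's, sticks 30 mm out of the fob's +x end. Hold across the 34 mm.
- key_2_center (a point): Second blue key, like the first; either may go in either pocket. 40 to 85 g, lying flat, white patch up: chunky BLUE fob 70 x 34 x 26 mm (its x, y, z) with a steel blade. Point: fob centre, 13 mm above the underside; z up, x along the key to the blade. Blade 10 mm wide, 5 thick, underside 3 mm above the fob's, sticks 30 mm out of the fob's +x end. Hold across the 34 mm.
- pocket_1 (a point): First pocket: centre of its white floor, 6 mm above the desk, in the fixed grey tray (130 x 220 mm). x points to the notched side, z up. Pocket 90 (x) x 54 mm (y), black rim 7 mm high, 5 thick all round but for the notch: a 30 mm gap in the middle of the +x side, for the blade. Other pocket: 110 mm along -y.
- pocket_2 (a point): Second pocket: centre of its white floor, 6 mm above the desk, in the fixed grey tray (130 x 220 mm). x points to the notched side, z up. Pocket 90 (x) x 54 mm (y), black rim 7 mm high, 5 thick all round but for the notch: a 30 mm gap in the middle of the +x side, for the blade. Other pocket: 110 mm along +y.
Things that resemble listed ones, but are neither listed nor needed, are in the scene too. What is shaped like the part that bears key_1_center but green or yellow is not meant.

How it is judged:
By the outcome, as a careful person would: the job done as asked, in the order asked, and still so for the second after the job is handed in, with the robot touching nothing.
It also fails if it takes over 66 s, if anything falls off the work surface, if the arm or the gripper's body presses on something with over 40 N, if the wrist force passes 120 N, or if a joint passes its speed limit or range.

## Working session

There is one attempt and no reset: what is moved stays moved. The work goes in short steps, Python scripts to look and compute and a tool call to move; the robot and the scene stay as the last step left them, time stands still between calls to the robot, and variables do not carry over. Pictures are saved under pics/ and viewed, at most 10 in all, crops included, and the job is handed in when it is done.

Besides the shell and the picture viewer there is one more tool, called after "Call:" as name(argument=value, ...), one argument or row to a line, values as JSON. step_arm: Moves the arm, as the interface text tells. Its arguments: {"type":"object","properties":{"plan":{"type":"array"}},"required":["plan"]}

```bash
mkdir -p pics
cat > h.py <<'E'
import cv2,numpy as np
from cell import env
def cal(n):
    c=env.get_calibration(n);return np.array(c["K"],float),np.array(c["D"],float),np.array(c["extrinsics"],float)
def ray(n,uv):
    K,D,E=cal(n);p=cv2.undistortPoints(np.array(uv,float).reshape(-1,1,2),K,D).reshape(-1,2)
    d=np.c_[p[:,0],-p[:,1],-np.ones(len(p))]@E[:3,:3]
    return -E[:3,:3].T@E[:3,3],d/np.linalg.norm(d,axis=1)[:,None]
def plane(n,uv,z):
    o,d=ray(n,uv);return o+d*((z-o[2])/d[:,2])[:,None]
def tri(uv1,uv2,a="top",b="side"):
    o1,d1=ray(a,uv1);o2,d2=ray(b,uv2);r=[]
    for x,y in zip(d1,d2):
        s=np.linalg.lstsq(np.c_[x,-y],o2-o1,rcond=None)[0];p,q=o1+s[0]*x,o2+s[1]*y
        r.append([*((p+q)/2),np.linalg.norm(p-q)])
    return np.array(r)
def proj(n,P):
    K,D,E=cal(n);c=np.array(P,float).reshape(-1,3)@E[:3,:3].T+E[:3,3]
    return cv2.projectPoints(c*[1,-1,-1],np.zeros(3),np.zeros(3),K,D)[0].reshape(-1,2)
E
python3 - <<'E'
from h import *
np.set_printoptions(suppress=True,precision=2)
for n in("top","side"):
    cv2.imwrite(f"pics/{n}0.png",env.read_camera(n));K,D,Ex=cal(n);print(n,K[0],D,ray(n,[[320,200]]))
print(env.state())
E
```

```text
top [493.99   0.   321.81] [-0.15  0.    0.    0.    0.  ] (array([ 372.87,  -13.33, 1078.12]), array([[ 0.1 ,  0.02, -0.99]]))
side [417.43   0.   315.06] [-0.11  0.    0.    0.    0.  ] (array([ 297.63, -752.56,  697.21]), array([[ 0.19,  0.74, -0.64]]))
{'t': 0.1, 'joints': array([ 1.16,  0.49,  1.56,  0.  ,  1.09, -0.11]), 'qvel': array([ 0., -0., -0., -0., -0., -0.]), 'tau': array([  0.  , -61.36, -25.86,   0.07,   0.05,  -0.  ]), 'eef_pos': array([185.67, 596.55, 214.11]), 'tcp_rot': array([-3.14, -0.  ,  2.84]), 'ft_force': array([ 0.62, -0.33,  0.04]), 'moment': array([-0.01, -0.04,  0.02]), 'grip_force': 0.0, 'opening': 1.000000591819966}
```

View pics/top0.png

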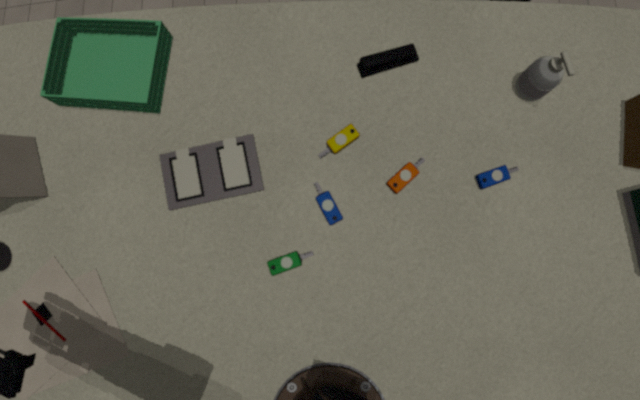

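View pics/side0.png

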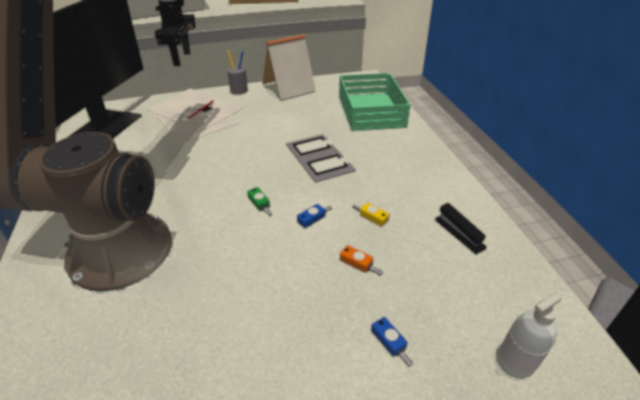

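The top view shows blue keys at (329,207) and (493,177). The look-alikes are green (285,263), yellow (342,139) and orange (404,177). The grey tray is at (212,172) with its notches facing up in the picture. The side view shows the same blue keys at (314,215) and (390,335). Only those two are blue, so they're the ones that fit; I'll confirm in a crop.

Run:
```python
from h import *
np.set_printoptions(suppress=True,precision=1)
I={n:cv2.imread(f"pics/{n}0.png") for n in("top","side")}
C={}
for n,im in I.items():
    h=cv2.cvtColor(im,cv2.COLOR_BGR2HSV)
    m=cv2.inRange(h,(100,120,40),(125,255,255))
    if n=="side": m[:,400:]=np.where(np.arange(240,0+640)[None,:]>0,m[:,400:]*(np.arange(400)[:,None]>300),0)[:, :240] if False else m[:,400:]
    cs=[c for c in cv2.findContours(m,0,1)[0] if 100<cv2.contourArea(c)<2000]
    for c in cs:
        hull=cv2.convexHull(c);r=cv2.minAreaRect(hull)
        f=np.zeros_like(m);cv2.drawContours(f,[hull],-1,255,-1)
        g=im.astype(int);w=(f>0)&(h[...,1]<110)&(h[...,2]>90);k=(f>0)&(h[...,2]<45)
        pw=np.argwhere(w)[:,::-1].mean(0);pk=np.argwhere(k)[:,::-1].mean(0) if k.any() else None
        print(n,np.array(r[0]),np.array(r[1]),r[2],"white",w.sum(),pw,"dark",k.sum(),pk)
        C.setdefault(n,[]).append(pw)
        if n=="top": print(plane(n,cv2.boxPoints(r),26))
for n in C: C[n]=sorted(C[n],key=lambda p:p[0])
print("patch tri",tri(C["top"],C["side"]))
def crop(n,x,y,w,h,W,H): return cv2.resize(I[n][y:y+h,x:x+w],(W,H),interpolation=cv2.INTER_CUBIC)
a=np.hstack([crop("top",304,172,50,60,250,300),crop("top",465,150,60,60,300,300)])
b=crop("top",150,120,125,100,500,400)
c=crop("side",280,125,80,65,300,244)
o=np.zeros((600,800,3),np.uint8)
o[:240,:440]=cv2.resize(a,(440,240));o[240:600,:450]=cv2.resize(b,(450,360));o[240:600,450:800]=crop("side",283,128,75,60,350,360)
o[:240,440:800]=crop("side",290,195,50,35,360,240)
cv2.imwrite("pics/crop.png",o)
```

```text
top [328.7 207.4] [30.9 14.3] 63.43495178222656 white 128 [327.5 204.6] dark 4 [334.5 217.5]
[[485.7  21.8  26. ]
 [499.   -5.8  26. ]
 [439.2 -34.3  26. ]
 [426.   -6.8  26. ]]
top [492.9 176.7] [14.3 31.1] 70.70995330810547 white 119 [496.9 174.8] dark 21 [480.5 181.6]
[[ 527.2 -327.    26. ]
 [ 549.1 -394.3   26. ]
 [ 519.2 -403.3   26. ]
 [ 497.6 -336.1   26. ]]
side [388.3 335.1] [37.1 18.5] 49.39870071411133 white 162 [390.8 333.8] dark 0 None
side [311.1 215.2] [13.3 27.5] 60.2551155090332 white 83 [312.7 211. ] dark 0 None
patch tri [[ 469.3   -3.8   22.9    1.2]
 [ 527.7 -374.3   26.2    1. ]]
```

View pics/crop.png

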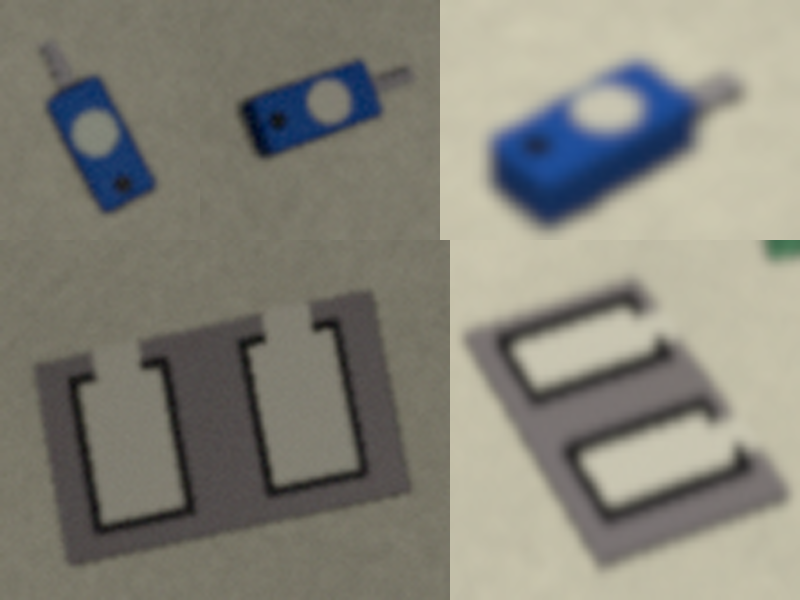

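The crop confirms both are blue keys, with white patches up and blades toward the top-left (key 1, near 329,207) and the right (key 2, near 493,177). The pocket notches face up in the top image. Next I'll measure the rims and refine the key poses.

```bash
cat > meas.py <<'E'
from h import *
np.set_printoptions(suppress=True,precision=1)
def keys(im,z=26):
    h=cv2.cvtColor(im,cv2.COLOR_BGR2HSV);m=cv2.inRange(h,(100,120,45),(125,255,255));r=[]
    for c in cv2.findContours(m,0,1)[0]:
        if not 200<cv2.contourArea(c)<2000: continue
        f=np.zeros_like(m);cv2.drawContours(f,[cv2.convexHull(c)],-1,255,-1)
        px=np.argwhere(f>0)[:,::-1];P=plane("top",px,z)[:,:2];c0=P.mean(0)
        w,v=np.linalg.eigh(np.cov(P.T));a=v[:,1]
        W=(f>0)&(h[...,1]<110)&(h[...,2]>90);pw=plane("top",np.argwhere(W)[:,::-1],z)[:,:2].mean(0)
        if a@(pw-c0)<0:a=-a
        r.append((c0,np.degrees(np.arctan2(a[1],a[0])),np.sqrt(12*w),pw))
    return r
E
python3 - <<'E'
from meas import *
I={n:cv2.imread(f"pics/{n}0.png") for n in("top","side")}
for k in keys(I["top"]):print(*k)
Q={}
for n,(x,y,w,h),t in(("top",(150,120,125,100),62),("side",(283,128,75,60),75)):
    g=cv2.cvtColor(I[n],cv2.COLOR_BGR2GRAY)[y:y+h,x:x+w];g=cv2.resize(g,None,fx=4,fy=4,interpolation=cv2.INTER_CUBIC)
    m=(g<(52 if n=="top" else 70)).astype(np.uint8)*255
    m=cv2.morphologyEx(m,cv2.MORPH_CLOSE,np.ones((5,5)))
    cs=sorted(cv2.findContours(m,0,1)[0],key=lambda c:-len(c))[:2]
    for c in cs:
        hu=cv2.convexHull(c);q=cv2.approxPolyN(hu,4,ensure_convex=True).reshape(-1,2) 
        q=(q+.5)/4-.5+[x,y];Q.setdefault(n,[]).append(q)
for n in Q:
    for q in Q[n]:
        P=plane(n,q,13);i=np.argsort(np.arctan2(*(P-P.mean(0))[:,[1,0]].T));
        # rotate start to max x-y corner
        j=np.argmax(P[i,0]-P[i,1]);q[:]=q[np.roll(i,-j)]
        P=plane(n,q,13);print(n,q.ravel(),P[:,:2].ravel(),"c",P.mean(0),np.linalg.norm(P-np.roll(P,-1,0),axis=1))
for n in Q:Q[n].sort(key=lambda q:plane(n,q,13)[:,1].mean())
for a,b in zip(Q["top"],Q["side"]):print(tri(a,b))
E
```

```text
[462.1  -6.3] 26.49281391205781 [31.5 66.1] [468.5  -3.8]
[ 523.7 -365.5] -71.57214893277475 [31.9 69.1] [ 527.2 -374.2]
top [243.9 140.6 214.9 147.1 223.6 191.4 252.4 185.1] [615.  179.  602.  244.2 502.7 223.6 515.2 159.9] c [558.7 201.7  13. ] [ 66.4 101.5  65.  101.6]
top [196.4 151.4 167.6 157.6 175.6 201.9 204.4 195.6] [593.6 286.2 581.3 352.2 481.4 331.9 494.1 266.7] c [537.6 309.2  13. ] [ 67.2 101.9  66.4 101.4]
side [347.4 165.9 336.6 153.9 306.1 161.9 316.1 174.9] [613.6 171.9 601.  238.7 504.3 220.4 517.1 151.9] c [559.  195.7  13. ] [68.  98.4 69.7 98.5]
side [329.4 147.6 329.4 144.9 298.9 152.9 300.9 154.9] [589.2 277.  593.3 291.9 493.9 271.7 497.4 259.7] c [543.4 275.1  13. ] [ 15.5 101.5  12.5  93.5]
[[616.4 180.1   6.9   0. ]
 [603.  245.3   8.5   0. ]
 [504.  224.1  10.4   2.1]
 [517.7 160.7   6.3   3.1]]
[[593.8 288.5   5.4   2.6]
 [602.6 367.3 -36.3  23.4]
 [497.2 346.3 -36.3  21.7]
 [496.8 267.9   7.5   4.3]]
```

```bash
cat > go.py <<'E'
import sys
from h import *
from scipy.spatial.transform import Rotation as R
x,y,z,yaw=map(float,sys.argv[1:5]);s=env.state()
r=R.from_euler("xyz",s["tcp_rot"]);d=r.inv().apply(np.array([x,y,z])-s["eef_pos"])
cy=np.degrees(s["tcp_rot"][2]);t=-((yaw-cy+180)%360-180)
print("shift",d.round(1),"turn",round(t,1),"yaw",round(cy,1),"t",s["t"],s["eef_pos"].round(1),"op",round(s["opening"],3),"f",s["ft_force"].round(1))
E
python3 go.py 430 310 200 180
```

```text
shift [-318.5 -200.9   14.3] turn -17.3 yaw 162.7 t 0.1 [185.7 596.5 214.1] op 1.0 f [ 0.6 -0.3  0. ]
```

Call:
step_arm(
  plan=[
    [[-15, -9, 0, -1, 1], [-45, -28, 2, -3, 1], [-80, -50, 4, -6, 1], [-115, -72, 6, -8, 1], [-150, -95, 8, -10, 1], [-185, -117, 10, -13, 1], [-218, -138, 12, -15, 1], [-250, -158, 14, -17, 1]],
  ],
)

```text
t: 0.77
eef_pos: [378.4, 369.7, 200.5]
tcp_rot: [-3.141, -0.0, 3.138]
ft_force: [0.1, 0.6, 0.4]
opening: 1.001
grip_force: 0.0
```

```bash
python3 go.py 462 -6 120 206.5
```

```text
shift [ -84.9 -375.5   80.5] turn -26.7 yaw 179.8 t 0.7667 [378.4 369.7 200.5] op 1.001 f [0.1 0.6 0.4]
```

Call:
step_arm(
  plan=[
    [[-9, -35, 5, -3, 1], [-17, -70, 10, -6, 1], [-25, -105, 15, -10, 1], [-33, -140, 20, -13, 1], [-41, -175, 25, -17, 1], [-49, -210, 30, -20, 1], [-57, -245, 35, -23, 1], [-64, -280, 40, -26, 1]],
  ],
)

```text
t: 1.43
eef_pos: [440.1, 89.6, 160.4]
tcp_rot: [3.142, 0.0, -2.69]
ft_force: [0.4, 0.6, 0.7]
opening: 0.997
grip_force: 0.0
```

```bash
python3 go.py 462 -6 80 206.5
```

```text
shift [ 22.  -95.5  80.4] turn -0.6 yaw -154.1 t 1.4333 [440.1  89.6 160.4] op 0.997 f [0.4 0.6 0.7]
```

Call:
step_arm(
  plan=[
    [[8, -32, 20, 0, 1], [15, -64, 40, -0.6, 1], [22, -95, 60, -0.6, 1], [22, -95.5, 80, -0.6, 1], [22, -95.5, 80, -0.6, 1], [22, -95.5, 80, -0.6, 1]],
  ],
)

```text
t: 1.93
eef_pos: [461.1, -4.3, 80.2]
tcp_rot: [3.14, -0.002, -2.683]
ft_force: [0.0, -0.4, 0.4]
opening: 1.0
grip_force: 0.0
```

```bash
python3 - <<'E'
from h import *
for n,c in (("top",(270,150)),("side",(260,140))):
    im=env.read_camera(n);cv2.imwrite(f"pics/{n}1.png",im)
    x,y=c;locals()[n]=cv2.resize(im[y:y+100,x:x+110],(400,364),interpolation=cv2.INTER_CUBIC)
cv2.imwrite("pics/c1.png",np.hstack([top,side]))
E
python3 go.py 462 -6 12 206.5
```

```text
shift [ 0.9 -2.2 69.4] turn -0.1 yaw -153.6 t 2.0333 [461.8  -3.6  81.4] op 0.998 f [0.5 1.  0. ]
```

View pics/c1.png

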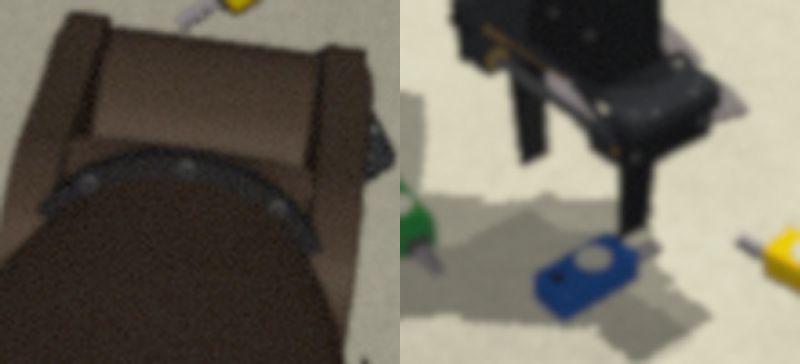

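The top view is blocked by the arm. In the side view the open fingers straddle the blue key at crop pixel (590,275), as planned, so I'll descend.

Call:
step_arm(
  plan=[
    [[0, -1, 20, 0, 1], [0, -1, 45, 0, 1], [0, -1, 60, 0, 1], [0, -1, 68, 0, 1], [0, -1, 68, 0, 1], [0, -1, 68, 0, 0.2], [0, -1, 68, 0, -0.3], [0, -1, 68, 0, -1]],
  ],
)

```text
t: 2.7
eef_pos: [462.6, -5.1, 13.7]
tcp_rot: [-3.141, 0.001, -2.682]
ft_force: [0.0, -0.3, 0.7]
opening: 0.84
grip_force: 0.0
```

Call:
step_arm(
  plan=[
    [[0, 0, 0, 0, -1], [0, 0, 0, 0, -1], [0, 0, 0, 0, -1], [0, 0, 0, 0, -1], [0, 0, 0, 0, -1], [0, 0, 0, 0, -1]],
  ],
)

```text
t: 3.2
eef_pos: [462.1, -5.2, 12.6]
tcp_rot: [3.142, 0.0, -2.682]
ft_force: [-0.8, -0.0, 0.1]
opening: 0.425
grip_force: 0.0
```

Call:
step_arm(
  plan=[
    [[0, 0, 0, 0, -1], [0, 0, 0, 0, -1], [0, 0, 0, 0, -1], [0, 0, 0, 0, -1], [0, 0, 0, 0, -1], [0, 0, 0, 0, -1]],
  ],
)

```text
t: 3.7
eef_pos: [462.1, -5.2, 12.6]
tcp_rot: [3.142, 0.0, -2.682]
ft_force: [0.3, 1.1, -0.1]
opening: 0.353
grip_force: 30.0
```

Call:
step_arm(
  plan=[
    [[0, 0, -5, 0, -1], [0, 0, -15, 0, -1], [0, 0, -30, 0, -1], [0, 0, -50, 0, -1], [0, 0, -70, 0, -1], [0, 0, -70, 0, -1]],
  ],
)

```text
t: 4.2
eef_pos: [463.2, -5.3, 85.6]
tcp_rot: [-3.139, 0.004, -2.682]
ft_force: [0.3, 0.3, -0.9]
opening: 0.356
grip_force: 30.0
```

```bash
python3 - <<'E'
from h import *
im=env.read_camera("side");cv2.imwrite("pics/side2.png",im[100:300,200:420].repeat(3,0).repeat(3,1)[:600])
E
python3 go.py 537.6 309.2 82 191.2;python3 go.py 558.7 201.7 82 191.2
```

```text
shift [-206.4  248.7    2.3] turn 15.1 yaw -153.7 t 4.25 [462.8  -5.2  84.2] op 0.358 f [-0.9  0.1 -2.1]
shift [-177.7  143.     2.4] turn 15.1 yaw -153.7 t 4.25 [462.8  -5.2  84.2] op 0.358 f [-0.9  0.1 -2.1]
```

View pics/side2.png

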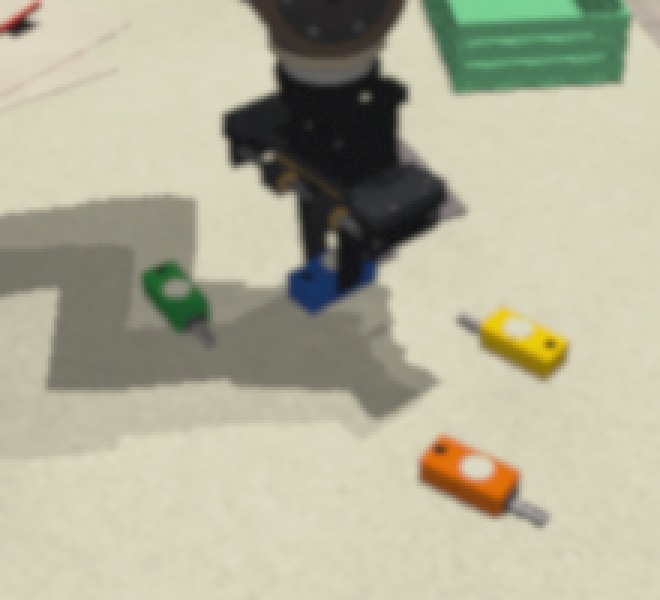

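Key 1 is held level at (330,280), with the opening matching 34 mm. I'll carry it to the far pocket.

Call:
step_arm(
  plan=[
    [[-12, 15, 0, 1, -1], [-35, 42, 0, 3, -1], [-60, 72, 0, 5, -1], [-85, 102, 0, 7, -1], [-110, 132, 0, 9, -1], [-133, 160, 0, 11, -1], [-155, 187, 0, 13, -1], [-170, 205, 0, 15, -1]],
  ],
)

```text
t: 4.92
eef_pos: [523.4, 256.8, 81.4]
tcp_rot: [3.141, -0.001, -2.944]
ft_force: [-0.9, -0.5, -0.8]
opening: 0.353
grip_force: 30.0
```

```bash
python3 go.py 537.6 309.2 40 191.2
```

```text
shift [-24.2  48.6  41.4] turn 0.1 yaw -168.7 t 4.9167 [523.4 256.8  81.4] op 0.353 f [-0.9 -0.5 -0.8]
```

Call:
step_arm(
  plan=[
    [[-8, 16, 0, 0, -1], [-18, 35, 5, 0, -1], [-24, 48, 12, 0, -1], [-24, 48, 25, 0, -1], [-24, 48, 39, 0, -1], [-24, 48, 39, 0, -1], [-24, 48, 39, 0, -1], [-24, 48, 39, 0, -1]],
  ],
)

```text
t: 5.58
eef_pos: [537.8, 305.5, 43.7]
tcp_rot: [-3.142, -0.0, -2.945]
ft_force: [0.2, -0.0, -0.0]
opening: 0.354
grip_force: 30.0
```

```bash
python3 - <<'E'
from h import *
for n,c in (("top",(150,110)),("side",(270,100))):
    im=env.read_camera(n)
    x,y=c;locals()[n]=cv2.resize(im[y:y+100,x:x+110],(400,364),interpolation=cv2.INTER_CUBIC)
cv2.imwrite("pics/c3.png",np.hstack([top,side]))
E
python3 go.py 537.6 309.2 18.5 191.2
```

```text
shift [-0.2  3.6 25.8] turn 0.1 yaw -168.7 t 5.6833 [538.1 305.6  44.3] op 0.355 f [ 1.  -0.2 -0.8]
```

View pics/c3.png

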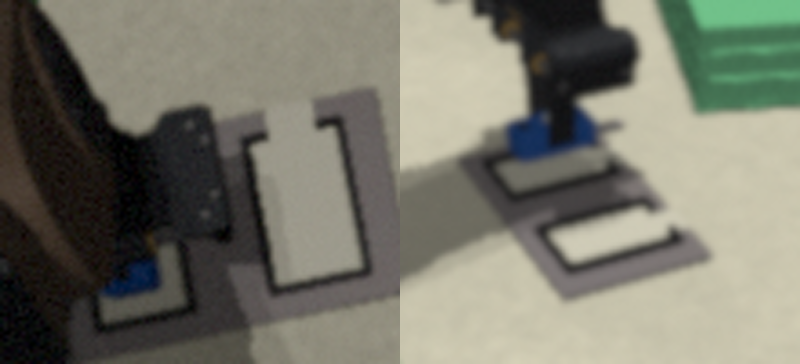

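Key 1 hangs over the far pocket in both views, at crop (130,280) and (550,135), with the blade toward the notch. I'll centre it and lower.

Call:
step_arm(
  plan=[
    [[0, 3.5, 5, 0, -1], [0, 3.5, 12, 0, -1], [0, 3.5, 18, 0, -1], [0, 3.5, 22, 0, -1], [0, 3.5, 23, 0, -1], [0, 3.5, 24, 0, -1], [0, 3.5, 24, 0, -1], [0, 3.5, 24, 0, -1]],
  ],
)

```text
t: 6.35
eef_pos: [537.2, 309.1, 19.7]
tcp_rot: [3.141, 0.0, -2.944]
ft_force: [-0.1, -0.1, -0.4]
opening: 0.355
grip_force: 30.0
```

```bash
python3 go.py 537.6 309.2 18.5 191.2
```

```text
shift [-0.4 -0.   1.2] turn 0.1 yaw -168.7 t 6.35 [537.2 309.1  19.7] op 0.355 f [-0.1 -0.1 -0.4]
```

Call:
step_arm(
  plan=[
    [[0, 0, 1, 0, -1], [0, 0, 1, 0, -1], [0, 0, 1, 0, -0.1], [0, 0, 1, 0, 0.2], [0, 0, 1, 0, 0.2], [0, 0, 1, 0, 0.2], [0, 0, 1, 0, 0.2], [0, 0, 1, 0, 0.2]],
  ],
)

```text
t: 7.02
eef_pos: [537.1, 309.1, 18.7]
tcp_rot: [3.141, 0.0, -2.944]
ft_force: [0.2, 0.4, 0.2]
opening: 0.598
grip_force: 0.0
```

Call:
step_arm(
  plan=[
    [[0, 0, -5, 0, 0.2], [0, 0, -20, 0, 0.2], [0, 0, -45, 0, 0.2], [0, 0, -75, 0, 0.5], [0, -15, -90, 0, 1], [0, -45, -100, 0, 1], [0, -80, -100, 0, 1], [0, -115, -100, 0, 1]],
  ],
)

```text
t: 7.68
eef_pos: [559.8, 194.8, 119.6]
tcp_rot: [-3.142, 0.002, -2.943]
ft_force: [0.6, -0.3, 0.7]
opening: 0.892
grip_force: 0.0
```

```bash
python3 go.py 523.5 -365.5 90 108.4
```

```text
shift [ 146.2 -542.1   29.4] turn 83.0 yaw -168.6 t 7.6833 [559.8 194.8 119.6] op 0.892 f [ 0.6 -0.3  0.7]
```

Call:
step_arm(
  plan=[
    [[9, -35, 0, 5, 1], [18, -70, 0, 11, 1], [27, -105, 0, 17, 1], [36, -140, 0, 23, 1], [45, -175, 0, 29, 1], [54, -210, 0, 35, 1], [63, -245, 0, 40, 1], [72, -275, 0, 45, 1]],
  ],
)

```text
t: 8.35
eef_pos: [542.3, -90.3, 118.8]
tcp_rot: [3.142, 0.0, 2.548]
ft_force: [0.6, -0.0, 0.1]
opening: 1.0
grip_force: 0.0
```

```bash
python3 - <<'E'
from meas import *
im=env.read_camera("top")
for k in keys(im):print(*k)
c=cv2.resize(im[110:220,150:280],(520,440),interpolation=cv2.INTER_CUBIC);cv2.imwrite("pics/c4.png",c)
E
python3 go.py 523.5 -365.5 80 108.4
```

```text
[535.8 308.5] 12.88683777595484 [34.5 68.4] [542.4 314. ]
shift [-138.  -234.2   39. ] turn 37.1 yaw 145.5 t 8.4 [542.2 -94.2 118.7] op 1.001 f [ 0.7 -3.5 -0.4]
```

View pics/c4.png

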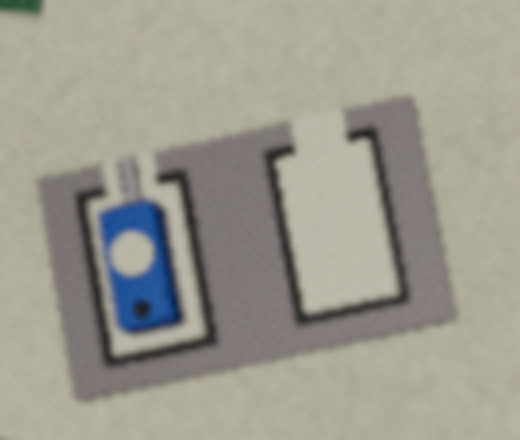

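Key 1 lies inside the far pocket at crop (140,265), patch up, blade through the notch at (128,175). Now key 2.

Call:
step_arm(
  plan=[
    [[-15, -25, 3, 5, 1], [-32, -55, 8, 10, 1], [-50, -85, 13, 16, 1], [-68, -115, 18, 21, 1], [-86, -145, 24, 26, 1], [-104, -175, 30, 31, 1], [-121, -205, 35, 36, 1], [-138, -234, 39, 37, 1]],
  ],
)

```text
t: 9.07
eef_pos: [526.8, -360.9, 79.2]
tcp_rot: [-3.141, -0.0, 1.902]
ft_force: [0.5, 0.4, -0.3]
opening: 1.0
grip_force: 0.0
```

```bash
python3 go.py 523.5 -365.5 12 108.4
```

```text
shift [-3.3 -4.6 67.2] turn 0.6 yaw 109.0 t 9.0667 [ 526.8 -360.9   79.2] op 1.0 f [ 0.5  0.4 -0.3]
```

Call:
step_arm(
  plan=[
    [[0, 0, 10, 0, 1], [0, 0, 20, 0, 1], [0, 0, 30, 0, 1], [0, 0, 30, 0, 1]],
  ],
)

```text
t: 9.4
eef_pos: [527.0, -357.1, 47.4]
tcp_rot: [-3.14, -0.003, 1.909]
ft_force: [-0.4, 0.3, 0.3]
opening: 1.003
grip_force: 0.0
```

```bash
python3 go.py 523.5 -365.5 12 108.4
```

```text
shift [-6.9 -6.1 35.4] turn 1.0 yaw 109.4 t 9.4 [ 527.  -357.1   47.4] op 1.003 f [-0.4  0.3  0.3]
```

Call:
step_arm(
  plan=[
    [[-4, -4, 0, 1, 1], [-7, -6, 5, 1, 1], [-7, -6, 15, 1, 1], [-7, -6, 28, 1, 1], [-7, -6, 35, 1, 1], [-7, -6, 35, 1, 1], [-7, -6, 35, 1, 1]],
  ],
)

```text
t: 9.98
eef_pos: [524.4, -366.9, 13.8]
tcp_rot: [-3.141, -0.001, 1.891]
ft_force: [-0.6, 0.3, 0.9]
opening: 1.004
grip_force: 0.0
```

```bash
python3 go.py 523.5 -365.5 12 108.4
```

```text
shift [ 1.6 -0.4  1.8] turn -0.1 yaw 108.3 t 9.9833 [ 524.4 -366.9   13.8] op 1.004 f [-0.6  0.3  0.9]
```

Call:
step_arm(
  plan=[
    [[1, 0, 1, 0, 0.3], [1, 0, 1, 0, -0.2], [1, 0, 1, 0, -1], [1, 0, 1, 0, -1], [1, 0, 1, 0, -1], [1, 0, 1, 0, -1], [1, 0, 1, 0, -1], [1, 0, 1, 0, -1]],
  ],
)

```text
t: 10.65
eef_pos: [524.4, -366.3, 13.6]
tcp_rot: [3.141, 0.0, 1.89]
ft_force: [-0.2, -1.1, -0.6]
opening: 0.494
grip_force: 0.0
```

Call:
step_arm(
  plan=[
    [[0, 0, 0, 0, -1], [0, 0, 0, 0, -1], [0, 0, 0, 0, -1], [0, 0, 0, 0, -1], [0, 0, 0, 0, -1], [0, 0, 0, 0, -1], [0, 0, 0, 0, -1], [0, 0, 0, 0, -1]],
  ],
)

```text
t: 11.32
eef_pos: [524.3, -366.3, 13.6]
tcp_rot: [3.142, -0.0, 1.89]
ft_force: [0.5, 0.3, 0.4]
opening: 0.355
grip_force: 30.0
```

Call:
step_arm(
  plan=[
    [[0, 0, -5, 0, -1], [0, 0, -15, 0, -1], [0, 0, -30, 0, -1], [0, 0, -50, 0, -1], [0, 0, -70, 0, -1], [0, 0, -80, 0, -1], [0, 0, -80, 0, -1]],
  ],
)

```text
t: 11.9
eef_pos: [525.2, -367.0, 96.5]
tcp_rot: [3.139, 0.004, 1.89]
ft_force: [-0.1, -0.1, -1.4]
opening: 0.356
grip_force: 30.0
```

```bash
python3 go.py 558.7 201.7 92 191.2
```

```text
shift [529.4 210.5   3. ] turn -82.9 yaw 108.3 t 11.9 [ 525.2 -367.    96.5] op 0.356 f [-0.1 -0.1 -1.4]
```

Call:
step_arm(
  plan=[
    [[16, 6, 0, -3, -1], [48, 19, 0, -9, -1], [82, 32, 0, -14, -1], [116, 46, 0, -20, -1], [150, 60, 0, -25, -1], [184, 73, 0, -31, -1], [218, 87, 0, -36, -1], [250, 100, 0, -42, -1]],
  ],
)

```text
t: 12.57
eef_pos: [540.1, -95.6, 92.9]
tcp_rot: [-3.141, -0.001, 2.628]
ft_force: [0.5, 0.0, -0.2]
opening: 0.356
grip_force: 30.0
```

```bash
python3 go.py 558.7 201.7 92 191.2
```

```text
shift [130. 268.   1.] turn -40.7 yaw 150.5 t 12.5667 [540.1 -95.6  92.9] op 0.356 f [ 0.5  0.  -0.2]
```

Call:
step_arm(
  plan=[
    [[16, 32, 0, -5, -1], [32, 66, 0, -10, -1], [48, 100, 0, -16, -1], [64, 134, 0, -22, -1], [80, 168, 0, -27, -1], [97, 202, 0, -32, -1], [113, 236, 0, -37, -1], [128, 262, 0, -40, -1]],
  ],
)

```text
t: 13.23
eef_pos: [559.0, 196.0, 92.9]
tcp_rot: [3.141, -0.001, -2.956]
ft_force: [-0.3, -0.3, -0.7]
opening: 0.355
grip_force: 30.0
```

Call:
step_arm(
  plan=[
    [[0, 0, 10, 0, -1], [0, 0, 25, 0, -1], [0, 0, 40, 0, -1], [0, 0, 50, 0, -1], [0, 0, 50, 0, -1], [0, 0, 50, 0, -1]],
  ],
)

```text
t: 13.73
eef_pos: [559.1, 193.0, 43.0]
tcp_rot: [-3.142, -0.001, -2.962]
ft_force: [0.8, 0.4, 0.2]
opening: 0.355
grip_force: 30.0
```

```bash
python3 go.py 558.7 201.7 20 191.2
```

```text
shift [-1.2  8.6 23. ] turn -0.9 yaw -169.7 t 13.7333 [559.1 193.   43. ] op 0.355 f [0.8 0.4 0.2]
```

Call:
step_arm(
  plan=[
    [[-1, 5, 0, -0.5, -1], [-1, 8.5, 3, -1, -1], [-1, 8.5, 10, -1, -1], [-1, 8.5, 18, -1, -1], [-1, 8.5, 22, -1, -1], [-1, 8.5, 23, -1, -1], [-1, 8.5, 23, -1, -1], [-1, 8.5, 23, -1, -1]],
  ],
)

```text
t: 14.4
eef_pos: [558.8, 201.9, 20.6]
tcp_rot: [3.142, 0.0, -2.944]
ft_force: [-0.6, -0.3, -1.0]
opening: 0.357
grip_force: 30.0
```

```bash
python3 go.py 558.7 201.7 19.8 191.2
```

```text
shift [ 0.2 -0.2  0.8] turn 0.1 yaw -168.7 t 14.4 [558.8 201.9  20.6] op 0.357 f [-0.6 -0.3 -1. ]
```

Call:
step_arm(
  plan=[
    [[0, 0, 0.7, 0, -1], [0, 0, 0.7, 0, -1], [0, 0, 0.7, 0, -0.1], [0, 0, 0.7, 0, 0.2], [0, 0, 0.7, 0, 0.2], [0, 0, 0.7, 0, 0.2], [0, 0, 0.7, 0, 0.2], [0, 0, 0.7, 0, 0.2]],
  ],
)

```text
t: 15.07
eef_pos: [558.8, 202.0, 20.0]
tcp_rot: [3.142, 0.0, -2.944]
ft_force: [-0.1, 0.0, 0.8]
opening: 0.596
grip_force: 0.0
```

Call:
step_arm(
  plan=[
    [[0, 0, -5, 0, 0.2], [0, 0, -20, 0, 0.2], [0, 0, -45, 0, 0.2], [0, 0, -75, 0, 0.5], [0, -15, -100, 0, 0.5], [0, -45, -110, 0, 0.5], [0, -80, -110, 0, 0.5], [0, -115, -110, 0, 0.5]],
  ],
)

```text
t: 15.73
eef_pos: [581.7, 88.4, 131.5]
tcp_rot: [-3.141, 0.002, -2.943]
ft_force: [0.9, 0.6, 0.2]
opening: 0.749
grip_force: 0.0
```

Call:
step_arm(
  plan=[
    [[10, -35, 0, 0, 0.5], [10, -70, 0, 0, 0.5], [10, -105, 0, 0, 0.5], [10, -140, 0, 0, 0.5], [10, -160, 0, 0, 0.5], [10, -160, 0, 0, 0.5], [10, -160, 0, 0, 0.5]],
  ],
)

```text
t: 16.32
eef_pos: [602.8, -70.4, 130.0]
tcp_rot: [3.141, 0.0, -2.946]
ft_force: [0.7, -0.8, -0.1]
opening: 0.752
grip_force: 0.0
```

Run:
```python
from meas import *
im=env.read_camera("top");s=env.read_camera("side")
for k in keys(im,32):print(*k)
c=cv2.resize(im[110:220,150:280],(400,340),interpolation=cv2.INTER_CUBIC);d=cv2.resize(s[110:195,270:370],(400,340),interpolation=cv2.INTER_CUBIC)
cv2.imwrite("pics/c5.png",np.hstack([c,d]))
```

```text
[535.  306.6] 12.942267167186502 [34.3 67.9] [541.4 311.9]
[560.5 201.5] 11.679889075455767 [32.7 67.8] [566.4 204.1]
```

View pics/c5.png

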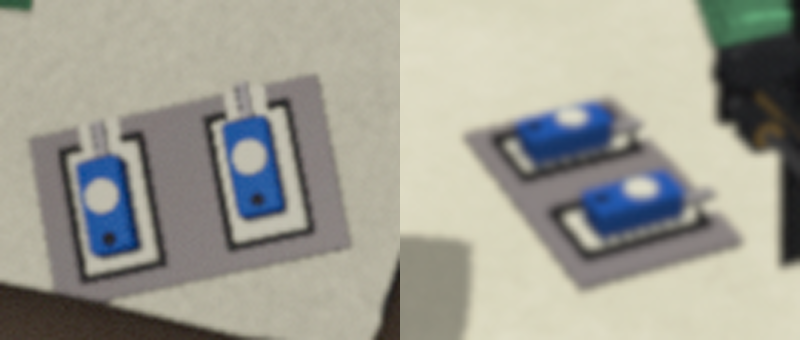

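Both keys, at crop (107,205) and (250,165), lie flat inside their rims with patches up and blades out through the notches. The gripper is clear of everything.

```bash
python3 -c "
from cell import env
print(env.job_done())"
```

```text
the job is handed in; nothing more can be done
None
```

Both blue keys are back in the tray, one flat in each pocket, patch up and blade out through the notch; the job is handed in at about 16 s of the 66 s allowed, and the hand-in gave no verdict.

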